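# Gauge the electrode gap of an oil test cell

### The job

Gauge the electrode gap of the empty oil test cell: take the gap gauge out of the tool stand and slide its leaf straight down between the two domed electrodes, centred on them, until it drags snugly on both faces and its tip is past their lower edges but still clear of the cell's floor. Do not force it, do not shove the cell away, and leave the key, the bottle and the cover alone. Finish while still holding the gauge there, upright and still, so that the lock nut can be tightened on it.

Things in the scene. Friction and masses are not known exactly. Their poses are not given: they have to be found in the camera images.
- gauge: the gap gauge: a flat black handle 14 (x) by 24 (y) by 42 mm high with a white plastic leaf 2.5 thick (x), 18 wide (y), 100 long below it; 47 g. Origin: middle of the handle's underside, where the leaf begins; z up. It hangs upright in one slot of the stand, the handle's underside on the stand's top, its width along the slot; lift it over 100 mm to clear the slot
- handle (a point): the middle of the gauge's handle, 21 mm above its underside
- tip (a point): the middle of the leaf's lower end, 100 mm below the handle's underside. The leaf is springy: it bends sideways across its thickness by about 2 mm per newton
- cell: the oil test cell: open clear trough with grey rims, 86 (x) by 118 (y) by 104 mm high, walls 5, inner floor 12 mm above its underside; about 0.9 kg, loose on four feet (slides at about 5 N). Origin: middle of its underside, z up. y is the axis of the electrodes, whose shafts pass through the short walls to nuts and terminal balls, 188 mm overall
- gap (a point): the middle of the gap for the gauge: on the electrode axis, mid-cell, 58 mm above its underside (46 mm below the rim). The leaf belongs here with its thickness along the cell's y and its width along the cell's x
- electrode_fixed: the fixed electrode on the cell's -y side: a brass dome 36 mm in diameter facing +y, lower edge 40 mm and upper edge 76 mm above the cell's underside. Origin: the crown of its dome, 1.25 mm from the middle of the gap
- electrode_moving: the same dome facing -y on the +y side, on a sprung shaft with slack lock nut. Origin: its crown. At rest the crowns are 1 mm apart (the faces 12 mm apart at 15 mm above the axis); a leaf pushed down between them presses it away in +y against 5 to 6 N, up to 6 mm. Entry, with the tip a few mm above the axis, takes 3 to 9 N; then the leaf drags with 2 to 6 N
- stand: the fixed tool stand of bent steel sheet, a bridge 64 (x) by 180 mm (y) with its top 118 mm above the bench; two slots 5 by 21 mm in its top lie 42 mm either side of the middle along y, long way along y. Origin in the middle of its underside
- key: bystander: the key for the lock nut, a thin round rod 5 mm in diameter with a round waisted black handle 24 mm in diameter and 26 high, hanging in the stand's other slot, its top 144 mm above the bench. Origin at the lower end of the rod, z up
- bottle: bystander: amber sample jar with a black lid, 56 mm in diameter, 100 mm high, standing between the robot and the work. Origin in the middle of its underside
- cover: bystander: the cell's grey cover plate 90 by 122 by 5 mm with a black knob 14 mm high, lying flat on the bench beyond the work. Origin in the middle of its underside
Mind the look-alikes: they are no part of the job. There is more than one size of the gauge; the job needs the larger.

How it is judged (in metres and radians):
On the way:
1. the gauge is lifted clear of the stand in the fingers (height (world z) of tip above 0.115 m and contact force between the fingers and gauge above 2 N), for 0.1 s.
At the end, for the whole second after the job is handed in: Gauge in the fingers (>3 N), still, upright (0.12 rad), square (0.2 rad), touching both electrodes (>1 N each), tip 15 to 40 mm above the cell's underside and within 8 mm of centre; cell flat, within 30 mm of its start; key, bottle, cover within 20 mm of theirs (contact force between gauge and electrode_fixed above 1 N and contact force between gauge and electrode_moving above 1 N and z of tip in the frame of cell between 0.015 and 0.04 m and x of tip in the frame of cell between -0.008 and 0.008 m and angle between the x axis of gauge and the y axis of cell, either way round below 0.2 rad and angle between gauge's own z axis and vertical below 0.12 rad and linear speed of gauge below 0.01 m/s and contact force between the fingers and gauge above 3 N and angle between cell's own z axis and vertical below 0.05 rad and height (world z) of cell below 0.004 m and distance of cell from where it was at the start of the episode below 0.03 m and distance of each of key, bottle, cover from where it was at the start of the episode below 0.02 m); the arm keeps its last pose, push and grip.
It fails at once if the gauge is forced against an electrode (over 30 N) (contact force between gauge and electrode_fixed above 30 N or contact force between gauge and electrode_moving above 30 N).
It fails at once if the cell is tipped or shoved away (angle between cell's own z axis and vertical above 0.2 rad or distance of cell from where it was at the start of the episode above 0.05 m).
It fails at once if the key, the bottle or the cover is disturbed (distance of any of key, bottle, cover from where it was at the start of the episode above 0.03 m).
It also fails if it takes over 42 s, if anything falls off the work surface, if the arm or the gripper's body presses on something with over 40 N, if the wrist force passes 120 N, or if a joint passes its speed limit or range.

### The arm

A 6-joint arm with a two-finger parallel gripper is mounted at the origin on the work surface. World frame = base frame: x ahead of the robot, y to its left, z up, the work surface at z = 0. Lengths are in mm, angles in degrees, forces in N, time in s.
With the tool pointing down it reaches from about 300 to 850 mm from the base axis. Payload 4.2 kg.
Tool frame: the origin (TCP) lies at the very end of the fingers, on their centre line; the grasp point (between the pads) lies 19 mm behind it; x points along the fingers, z is the direction in which the jaws open and shut, and the axes are right-handed (so a half turn about x gives the same grasp; the last joint's range is limited). The gripper opens to 91 mm and grips with 3 to 60 N. Pads are 32 mm wide; open, the fingers measure 118 mm over their backs; the gripper's body (76 mm by 178 mm) begins 60 mm behind the grasp point.
Start: joints at [68.984, 18.312, 89.639, -0, 72.044, -1.146], TCP at [195.44, 540.783, 213.976] pointing down, gripper open.
Joint ranges: [-177.97, 177.97], [-48.28, 115.42], [12.27, 149.76], [-77.06, 257.06], [2.81, 150.46], [-146.56, 146.56]. Speed limits (degrees/s): [147.25, 147.25, 180, 180, 180, 180].

### API

Orientations are given as [roll, pitch, yaw] about the fixed x, y, z axes, in that order (R = Rz(yaw) Ry(pitch) Rx(roll)).
In Python, from workcell import state, grab_frame, camera_info, env, search_frame, place_of gives the robot as it stands.
- The arm moves only by the tool drive_tool, never from a script. Its argument "plan" is a list of rows, each a list of 7 numbers: the turn, a rotation vector about the world's x, y, z in degrees, then the shift along the world's x, y, z in mm, then the finger opening in mm, from 0 to 91.2. In form: [[wx, wy, wz, dx, dy, dz, jaw], ...]. A call has 1 to 10 rows; each row is the pose to reach, as a shift and turn from the pose measured when the call began; what a row does not reach only later rows make up. A row lasts 1/8 s, in which the tool goes at most 62.5 mm and 10.7 degrees, less where a joint would pass 70% of its speed; a pose out of reach is approached as far as the arm can. A call with a gripper value outside its range is refused whole. The fingers move at their own pace and stop on an object; "grip_force" is the grip in N (left out, the last holds). Time passes only in rows, so rows that repeat a pose let the fingers close. It gives the time, the measured TCP pose, the force and the opening at its end, in the units of the state.
- state(): the state, without advancing time (a new reading comes with each control period).
- grab_frame(name): name is "scene" or "top" or "wrist"; returns the picture (400x640x3 uint8, red, green, blue); there is no depth.
- camera_info(name): a dict with "intrinsics" (3x3 intrinsics, pixels), "k1" (the pictures are not rectified: a ray, as slopes to the right and down, at radius r is drawn at 1 + k1 r^2 times it, then the intrinsics apply), "origin" and "orientation" of the camera in the world; the wrist camera has in their place "hand_eye" (4x4, takes a point from camera to tool coordinates, whose origin is the TCP and whose axes are the tool frame's). Camera axes: x right, y down, z forward; pixel columns grow to the right and rows downward; lengths in mm; the calibration is good to about 2 mm. A picture is of the moment at which its call begins: read the wrist's pose just before it. camera_info takes no time and is no camera call.
- env.job_done(): hands the job in, once; it reports no verdict.
Trained networks look in the newest picture that a camera, given by its name, has taken for a name from the list of things; names that differ only in an ending like _2 or _b are one class to them, and where a whole thing is asked for, a point or a joint stands for the part that bears it (a point fixed in the world has none). Each returns a list of dicts, best first, with "p" (0 to 1); they miss things now and then, are a little off and sometimes report something else, mostly with a low value. They report only what shows in the picture. A call takes as long as a camera call. They do not tell look-alikes from the thing itself.
- search_frame(camera, label): "rect" ([left, top, right, bottom] as shares, 0 to 1, of the picture: columns of its width, rows of its height, round what is visible of it).
- place_of(camera, label): "location" ([column, row] as shares, 0 to 1, of the picture: columns of its width, rows of its height: a listed point, or the origin of a listed thing).
The state is a dict: "time_s": time; "qpos": joint angles; "qvel": joint speeds; "effort": joint torques, N m; "ee_pos": TCP position; "ee_rot": TCP orientation; "force": force on the tool from outside, world axes, zero at the start; "torque": the same for the moment, N m; "gripper_width": finger opening in mm.
Only numpy, scipy, OpenCV 4.12 (cv2) and the standard library are available. Lean on these libraries where they do the work, as an engineer would, in place of code of your own. Each camera call takes 0.05 s, during which the arm holds its last target. There are 200 camera calls.

## Working session

There is one attempt and no reset: what is moved stays moved. The work goes in short steps, Python scripts to look and compute and a tool call to move; the robot and the scene stay as the last step left them, time stands still between calls to the robot, and variables do not carry over. Pictures are saved under pics/ and viewed, about 8 in all and at most 12, crops included, and the job is handed in when it is done.

Besides the shell and the picture viewer there is one more tool, called after "Call:" as name(argument=value, ...), one argument or row to a line, values as JSON. drive_tool: Moves the arm, as the interface text tells. Its arguments: {"type":"object","properties":{"plan":{"type":"array"},"grip_force":{"type":"number"}},"required":["plan"]}

```bash
mkdir -p pics; cat > h.py <<'E'
import numpy as np, cv2
from scipy.spatial.transform import Rotation as R
from workcell import state, grab_frame, camera_info, env, search_frame, place_of
W,H=640,400
def pose():
    s=state(); return np.array(s['ee_pos']),np.array(s['ee_rot'])
E
python3 - <<'E'
from h import *
s=state();print(s)
for c in('scene','top','wrist'):
    print(c,camera_info(c))
a=[]
for c in('scene','top'):
    im=grab_frame(c);cv2.imwrite(f'pics/{c}0.png',im[:,:,::-1])
    for l in('gauge','handle','tip','cell','gap','electrode_fixed','electrode_moving','stand','key','bottle','cover'):
        print(c,l,[(round(d['p'],2),[round(d['location'][0]*W),round(d['location'][1]*H)]) for d in place_of(c,l)[:4]])
E
```

```text
{'time_s': 0.0, 'qpos': array([ 6.89834129e+01,  1.83497702e+01,  8.97055727e+01, -2.05607871e-03,
        7.20445232e+01, -1.14588888e+00]), 'qvel': array([-0.03246181, -0.01790581, -0.0641459 , -0.05552473,  0.0064265 ,
       -0.08584946]), 'effort': array([-4.43213594e-04, -4.12456870e+01, -2.31971008e+01,  7.28218001e-02,
        4.58362768e-02, -1.51452000e-04]), 'ee_pos': array([195.27004747, 540.28981404, 213.1446905 ]), 'ee_rot': array([ 179.97550615,   89.90011472, -109.89455649]), 'force': array([ 0.54373472,  0.79779915, -0.2368692 ]), 'torque': array([-0.01928538, -0.05043117, -0.03667424]), 'gripper_width': 91.2810169683602}
scene {'intrinsics': array([[463.30351947,   0.        , 316.86141614],
       [  0.        , 463.30351947, 190.4671658 ],
       [  0.        ,   0.        ,   1.        ]]), 'k1': -0.12239439324386504, 'origin': array([1128.67933616,  359.67138681,  564.5867846 ]), 'orientation': array([-123.37736719,   -1.07045761,  126.15344906])}
top {'intrinsics': array([[386.13236793,   0.        , 315.13210788],
       [  0.        , 386.13236793, 200.192555
[... 1054 characters left out ...]
rode_moving [(0.57, [420, 276]), (0.54, [274, 183]), (0.22, [275, 191])]
scene stand [(0.7, [271, 190])]
scene key [(0.72, [469, 290])]
scene bottle [(0.77, [386, 207]), (0.62, [429, 218])]
scene cover [(0.78, [244, 310]), (0.63, [276, 184])]
top gauge [(0.68, [215, 169]), (0.51, [209, 220])]
top handle [(0.68, [209, 220]), (0.42, [214, 169])]
top tip [(0.48, [328, 116])]
top cell [(0.86, [397, 236])]
top gap [(0.72, [399, 235])]
top electrode_fixed [(0.95, [402, 236]), (0.75, [304, 315])]
top electrode_moving [(0.93, [397, 236])]
top stand [(0.65, [206, 226]), (0.63, [400, 238]), (0.58, [327, 117])]
top key []
top bottle [(0.77, [306, 315])]
top cover [(0.73, [327, 115]), (0.2, [401, 236])]
```

View pics/scene0.png

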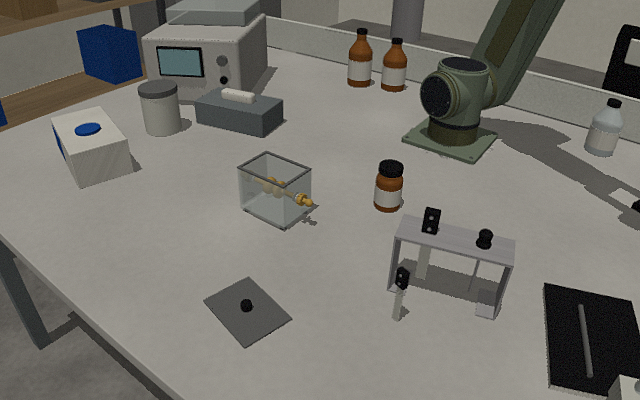

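View pics/top0.png

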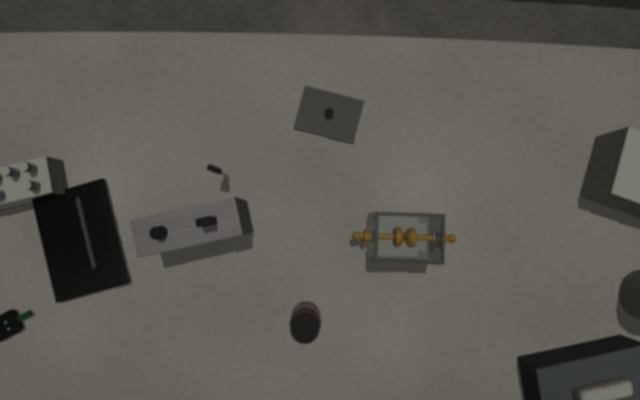

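Scene: gauge candidates are a handle in the stand slot (431,220) and a free-standing one in front (402,278)/(398,320). The waisted key is at (484,238). Top view: stand handles are gauge (206,221) and key (158,233), the loose one is at (215,170), the cell is at (405,237). The gauge hanging in the stand fits the description, so I'm checking it in a close crop.

```bash
cat >> h.py <<'E'
def cam(c,p=None):
    i=camera_info(c);K=i['intrinsics'];k=i['k1']
    if c!='wrist': return K,k,np.array(i['origin']),R.from_euler('xyz',i['orientation'],degrees=True).as_matrix()
    t,r=p or pose();T=R.from_euler('xyz',r,degrees=True).as_matrix();h=i['hand_eye']
    return K,k,t+T@h[:3,3],T@h[:3,:3]
def ray(C,uv):
    K,k,o,M=C;d=np.array([(uv[0]-K[0,2])/K[0,0],(uv[1]-K[1,2])/K[1,1]]);s=d.copy()
    for _ in range(30): s=d/(1+k*(s@s))
    return o,M@np.r_[s,1]
def hit(C,uv,z):
    o,d=ray(C,uv);return o+d*(z-o[2])/d[2]
def proj(C,P):
    K,k,o,M=C;q=(np.atleast_2d(P)-o)@M;s=q[:,:2]/q[:,2:];s=s*(1+k*(s**2).sum(1,keepdims=True))
    return s*[K[0,0],K[1,1]]+[K[0,2],K[1,2]]
def tri(*rs):
    A=0;b=0
    for o,d in rs:
        d=d/np.linalg.norm(d);P=np.eye(3)-np.outer(d,d);A=A+P;b=b+P@o
    return np.linalg.solve(A,b)
def crop(im,x0,y0,w,h,s,name):
    cv2.imwrite(name,cv2.resize(im[y0:y0+h,x0:x0+w],None,fx=s,fy=s,interpolation=cv2.INTER_CUBIC))
E
python3 - <<'E'
from h import *
T=cam('top');S=cam('scene')
f=lambda a:np.round(a,1)
for n,u,z in(('gauge top',(206,221),160),('key top',(158,233),144),('decoy',(215,169),100),('cell rim ctr',(405,237),104),('gap',(402,236),58),('bottle',(306,322),100),('cover',(328,114),5)): print(n,f(hit(T,u,z)))
print('gauge tri',f(tri(ray(T,(206,221)),ray(S,(431,215)))))
print('scene gauge z139',f(hit(S,(431,220),139)),'gap',f(hit(S,(276,190),58)))
for n,z,p in(('stand',118,[(131,220),(235,197),(240,236),(139,256)]),('rim',104,[(370,213),(444,214),(444,264),(368,263)])):
  for u in p: print(n,f(hit(T,u,z)))
a=cv2.imread('pics/scene0.png');b=cv2.imread('pics/top0.png')
L=cv2.resize(a[190:340,370:530],(800,600)*1,interpolation=cv2.INTER_CUBIC)
l=cv2.resize(a[195:330,380:530],(400,360),interpolation=cv2.INTER_CUBIC)
r=cv2.resize(b[190:280,345:465],(400,300),interpolation=cv2.INTER_CUBIC)
q=cv2.resize(b[150:270,125:260],(400,356),interpolation=cv2.INTER_CUBIC)
o=np.zeros((600,800,3),np.uint8);o[:360,:400]=l;o[:300,400:]=cv2.convertScaleAbs(r,alpha=1.8);o[300:600,400:]=cv2.convertScaleAbs(q[:300],alpha=1.8)
cv2.imwrite('pics/c1.png',o)
E
```

```text
gauge top [565.1 170.9 160. ]
key top [543.6 252.  144. ]
decoy [654.  176.3 100. ]
cell rim ctr [ 547.  -150.1  104. ]
gap [ 547.1 -155.3   58. ]
bottle [399.8  12.9 100. ]
cover [781.5 -17.3   5. ]
gauge tri [565.1 173.4 150.9]
scene gauge z139 [561.2 173.4 139. ] gap [ 550.5 -151.6   58. ]
stand [562.6 309.6 118. ]
stand [605.9 136.1 118. ]
stand [541.7 125.4 118. ]
stand [503.3 293.1 118. ]
rim [585.9 -90.1 104. ]
rim [ 587.6 -216.   104. ]
rim [ 503.2 -217.1  104. ]
rim [501.9 -88.5 104. ]
```

View pics/c1.png

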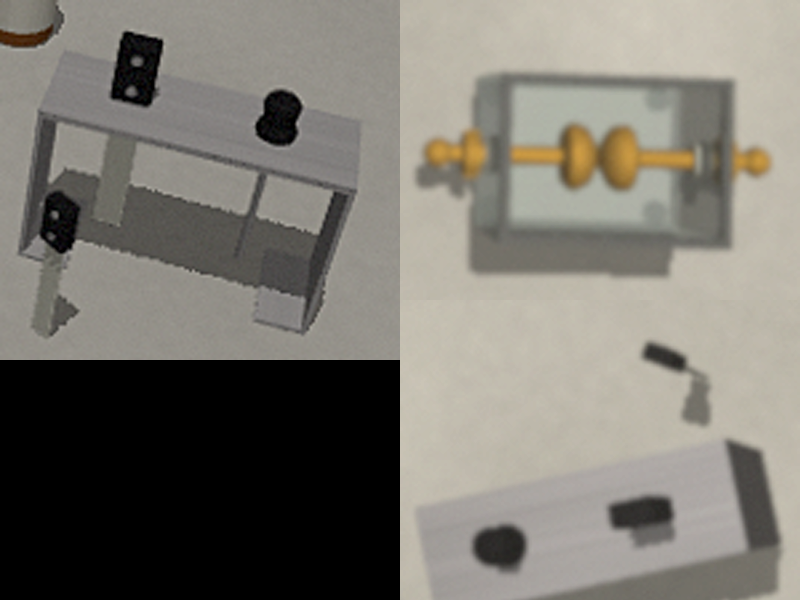

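The stand gauge has the wide leaf. The loose one, standing free with a slimmer leaf, is the look-alike. Estimates: gauge ≈ (565,172), stand yaw ≈ 13.5°, cell ≈ (547,-152) with yaw ≈ 0.8° (mod 180). I'm hovering over the gauge now.

Call:
drive_tool(
  plan=[
    [0, 0, -7, 40, -40, 3, 60],
    [0, 0, -14, 82, -82, 6, 60],
    [0, 0, -21, 124, -124, 9, 60],
    [0, 0, -28, 166, -166, 12, 60],
    [0, 0, -35, 208, -208, 15, 60],
    [0, 0, -42, 250, -250, 17, 60],
    [0, 0, -49, 292, -292, 17, 60],
    [0, 0, -56.5, 334, -334, 17, 60],
    [0, 0, -56.5, 370, -368, 17, 60],
    [0, 0, -56.5, 370, -368, 17, 60],
  ],
  grip_force=20,
)

```text
time_s: 2.45
ee_pos: [567.5, 170.3, 230.4]
ee_rot: [-74.5, 90.0, -61.2]
force: [0.8, 0.5, -1.3]
gripper_width: 59.8
```

```bash
python3 - <<'E'
from h import *
p=pose();im=grab_frame('wrist')[:,:,::-1];cv2.imwrite('pics/w1.png',im)
print(p,state()['qpos'],state()['time_s'])
np.save('w1.npy',np.array(p))
C=cam('wrist',p)
for l,z in(('handle',139),('gauge',118),('key',0)):
    for d in place_of('wrist',l)[:3]:
        u=np.array(d['location'])*[W,H];print(l,round(d['p'],2),u.round(),hit(C,u,z).round(1))
    print([ (np.array(d['rect'])*[W,H,W,H]).round() for d in search_frame('wrist',l)[:2]])
E
```

```text
(array([567.47549598, 170.31933065, 230.43464319]), array([-74.53797836,  89.96305663, -61.16053896])) [1.57545560e+01 1.92913089e+01 8.57718973e+01 2.68763192e-02
 7.49833190e+01 2.27024445e+00] 2.5
handle 0.98 [434. 219.] [682.2 179.9 139. ]
handle 0.66 [320. 196.] [566.4 176.2 139. ]
[array([385., 186., 448., 225.]), array([310., 182., 327., 214.])]
gauge 0.91 [319. 194.] [565.9 172.5 118. ]
gauge 0.73 [425. 212.] [680.4 180.2 118. ]
[array([312., 181., 331., 221.])]
key 0.67 [319. 113.] [544.6 258.3   0. ]
[array([305.,  93., 328., 126.])]
```

View pics/w1.png

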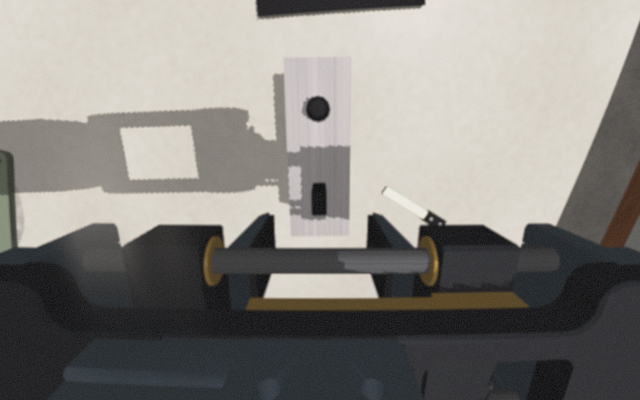

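Wrist view: stand strip spans cols 284–351, key top is at (318,108), gauge handle is the dark block at (319,198), and the stand is nearly aligned with the jaws. The loose gauge is at (415,205). Next I'm measuring edges.

```bash
python3 - <<'E'
from h import *
a=np.load('w1.npy');C=cam('wrist',(a[0],a[1]));im=cv2.imread('pics/w1.png');g=im.max(2)
m=(g[170:230,300:340]<40).astype(np.uint8);n,l,s,c=cv2.connectedComponentsWithStats(m)
print([(s[i]+[300,170,0,0,0],c[i]+[300,170]) for i in range(1,n) if s[i][4]>30])
for z in(118,160):
  for u in((312,199),(326,199),(319,183),(319,215)): print(z,u,hit(C,u,z).round(1))
k=[hit(C,u,118)[:2] for u in((285,60),(349.5,60),(349.5,232),(290,232))];print(np.round(k,1))
# model overlay check: handle box at candidate
for x,y,yaw in((565,172,13.5),(566,174,14.5)):
  r=R.from_euler('z',yaw,degrees=True).as_matrix()
  P=np.array([[sx*7,sy*12,z] for z in(118,160) for sx in(-1,1) for sy in(-1,1)])@r.T+[x,y,0]
  u=proj(C,P);print(u.round(0).tolist(),u.min(0),u.max(0))
  Tc=cam('top');u=proj(Tc,P);print('top',u.min(0),u.max(0))
b=cv2.imread('pics/top0.png');m=(b[200:245,180:235].max(2)<50).astype(np.uint8);n,l,s,c=cv2.connectedComponentsWithStats(m)
print([(s[i]+[180,200,0,0,0],c[i]+[180,200]) for i in range(1,n) if s[i][4]>30])
E
```

```text
[(array([313, 184,  13,  30, 362]), array([318.70165746, 198.80662983]))]
118 (312, 199) [560. 166. 118.]
118 (326, 199) [574.3 169.4 118. ]
118 (319, 183) [563.2 184.3 118. ]
118 (319, 215) [571.2 150.5 118. ]
160 (312, 199) [558.9 176.5 160. ]
160 (326, 199) [571.1 179.4 160. ]
160 (319, 183) [561.6 192.1 160. ]
160 (319, 215) [568.4 163.4 160. ]
[[504.7 291.8]
 [563.9 305.9]
 [607.9 139.4]
 [545.  124.4]]
[[311.0, 206.0], [311.0, 183.0], [325.0, 206.0], [325.0, 183.0], [310.0, 218.0], [310.0, 192.0], [325.0, 218.0], [325.0, 192.0]] [309.59646003 183.38641862] [325.31218457 217.95304246]
top [196.92717672 215.01295087] [220.39677009 227.0610923 ]
[[313.0, 204.0], [312.0, 182.0], [326.0, 204.0], [326.0, 182.0], [312.0, 216.0], [311.0, 191.0], [327.0, 216.0], [327.0, 190.0]] [310.96007823 181.6465589 ] [327.05653189 216.28681798]
top [195.62797446 214.21462505] [219.26638167 226.49101946]
[(array([196, 217,  21,  11, 180]), array([206.15      , 221.59444444]))]
```

Call:
drive_tool(
  plan=[
    [0, 0, 0.7, -1.2, 2.7, -30, 45],
    [0, 0, 0.7, -1.2, 2.7, -70, 45],
    [0, 0, 0.7, -1.2, 2.7, -98, 45],
    [0, 0, 0.7, -1.2, 2.7, -104.5, 45],
    [0, 0, 0.7, -1.2, 2.7, -104.5, 45],
    [0, 0, 0.7, -1.2, 2.7, -104.5, 12],
    [0, 0, 0.7, -1.2, 2.7, -104.5, 8],
    [0, 0, 0.7, -1.2, 2.7, -104.5, 8],
    [0, 0, 0.7, -1.2, 2.7, -104.5, 8],
    [0, 0, 0.7, -1.2, 2.7, -104.5, 8],
  ],
  grip_force=25,
)

```text
time_s: 4.05
ee_pos: [563.8, 176.5, 127.2]
ee_rot: [8.5, 89.9, 22.9]
force: [0.4, -0.5, 2.6]
gripper_width: 13.6
```

```bash
python3 - <<'E'
from h import *
for _ in range(3):
    s=state();print(s['ee_pos'],s['ee_rot'],s['force'],s['gripper_width'],s['qvel'].round(2)); im=grab_frame('wrist')
cv2.imwrite('pics/w2.png',im[:,:,::-1])
E
```

```text
[563.75739019 176.53788625 127.22027195] [ 8.48849441 89.93495166 22.91510517] [ 0.40884482 -0.46121037  2.58081851] 13.57645081671447 [-0.04  0.02 -0.09 -0.04  0.03  0.04]
[563.74366815 176.55645894 127.21540179] [ 7.65554919 89.93753968 22.08521541] [0.2863634  0.76674885 3.29244165] 13.788041787525685 [ 0.04 -0.04 -0.13 -0.03 -0.08  0.04]
[563.73177661 176.53871102 127.19064425] [ 8.30754885 89.94084725 22.73648174] [-0.50142117  0.22836429  3.0906164 ] 13.72363165968177 [ 0.08 -0.03  0.03  0.14 -0.02  0.01]
```

Call:
drive_tool(
  plan=[
    [0, 0, 0, 0, 0, 20, 8],
    [0, 0, 0, 0, 0, 50, 8],
    [0, 0, 0, 0, 0, 85, 8],
    [0, 0, 0, 0, 0, 112, 8],
    [0, 0, 0, 0, 0, 130, 8],
    [0, 0, 0, 0, 0, 130, 8],
    [0, 0, 0, 0, 0, 130, 8],
  ],
)

```text
time_s: 5.08
ee_pos: [563.1, 176.4, 255.8]
ee_rot: [175.9, 89.9, -169.7]
force: [-0.4, -0.1, -0.7]
gripper_width: 14.1
```

```bash
python3 - <<'E'
from h import *
s=state();print(s['ee_pos'],s['ee_rot'],s['force'],s['gripper_width'],s['qvel'].round(2)); im=grab_frame('wrist')[:,:,::-1];sc=grab_frame('scene')[:,:,::-1]
o=np.zeros((600,640,3),np.uint8);o[:200]=im[150:350];o[200:]=sc;cv2.imwrite('pics/l1.png',o);cv2.imwrite('pics/w3.png',im)
E
```

```text
[563.14360214 176.37681949 255.84671123] [ 175.91537187   89.92728355 -169.65588387] [-0.35049247 -0.08148762 -0.6565909 ] 14.060358280721209 [-0.02  0.3   0.45 -0.06  0.06  0.02]
```

View pics/l1.png

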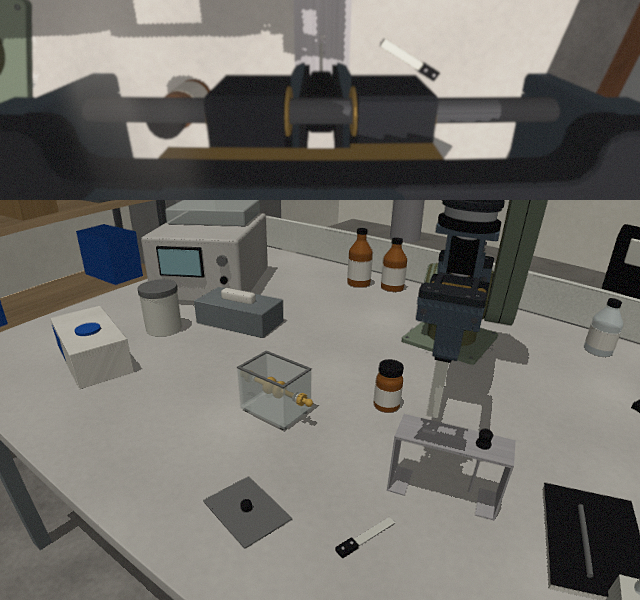

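The gauge is held upright and clear, tip at about 147 mm. The loose gauge now lies flat on the bench and was already down in the earlier wrist view. Next I'm turning and moving over the cell.

Call:
drive_tool(
  plan=[
    [0, 0, -10, -1, -20, 4, 8],
    [0, 0, -20, -2, -55, 4, 8],
    [0, 0, -30, -4, -92, 4, 8],
    [0, 0, -40, -6, -130, 4, 8],
    [0, 0, -50, -8, -168, 4, 8],
    [0, 0, -60, -10, -206, 4, 8],
    [0, 0, -70, -12, -244, 4, 8],
    [0, 0, -80, -14, -280, 4, 8],
    [0, 0, -90, -16, -310, 4, 8],
    [0, 0, -100, -16, -328, 4, 8],
  ],
)

```text
time_s: 6.42
ee_pos: [546.5, -153.0, 258.7]
ee_rot: [-140.8, 89.8, 133.2]
force: [0.0, 0.2, -0.9]
gripper_width: 14.2
```

Call:
drive_tool(
  plan=[
    [0, 0, -3.6, 0, 0, 0, 8],
    [0, 0, -3.6, 0, 0, 0, 8],
    [0, 0, -3.6, 0, 0, 0, 8],
  ],
)

```text
time_s: 6.8
ee_pos: [546.4, -152.7, 258.2]
ee_rot: [-133.6, 89.8, 136.9]
force: [-0.0, 0.3, 0.2]
gripper_width: 13.7
```

```bash
cat > look.py <<'E'
from h import *
import sys
n=sys.argv[1]
p=pose();r=p[1];s=state()
print('t',s['time_s'],'pos',p[0].round(1),'jaw',round((r[2]-r[0]+180)%360-180,1),'down',R.from_euler('xyz',r,degrees=True).as_matrix()[:,0].round(3),'F',s['force'].round(1),'w',round(s['gripper_width'],1))
np.save(n+'.npy',np.array(p));
Tt,Rr=p;Rm=R.from_euler('xyz',r,degrees=True).as_matrix()
for c in('wrist','top','scene'):
    im=grab_frame(c);cv2.imwrite(f'pics/{n}_{c}.png',im[:,:,::-1]);C=cam(c,p)
    for l,z in(('tip',p[0][2]-109),('gap',58),('electrode_fixed',58),('electrode_moving',58),('cell',0)):
        print(c,l,[(round(d['p'],2),(np.array(d['location'])*[W,H]).round().tolist(),hit(C,np.array(d['location'])*[W,H],z)[:2].round(1).tolist()) for d in place_of(c,l)[:2]])
    print(c,'model tip px',proj(C,Tt+Rm[:,0]*109).round(1))
E
python3 look.py v1
python3 - <<'E'
import cv2,numpy as np
a=cv2.imread('pics/v1_wrist.png');b=cv2.imread('pics/v1_top.png')
o=np.zeros((600,800,3),np.uint8)
o[:400,:640]=a;o[400:600,:300]=cv2.convertScaleAbs(cv2.resize(b[180:300,330:510],(300,200)),alpha=1.8)
s=cv2.imread('pics/v1_scene.png');o[400:600,300:620]=cv2.resize(s[130:255,180:380],(320,200))
cv2.imwrite('pics/v1.png',o)
E
```

```text
t 6.8 pos [ 546.4 -152.7  258.2] jaw -89.5 down [-0.003  0.002 -1.   ] F [-0.   0.3  0.2] w 13.7
wrist tip [(0.53, [322.0, 203.0], [542.2, -154.4])]
wrist gap [(0.86, [323.0, 181.0], [547.8, -156.3])]
wrist electrode_fixed [(0.86, [327.0, 184.0], [543.6, -161.4]), (0.32, [323.0, 181.0], [547.9, -156.3])]
wrist electrode_moving [(0.58, [324.0, 181.0], [548.7, -157.3]), (0.54, [320.0, 200.0], [520.9, -152.9])]
wrist cell [(0.86, [324.0, 175.0], [546.9, -159.0])]
wrist model tip px [[319.9 198.9]]
top tip [(0.73, [225.0, 172.0], [643.6, 147.7])]
top gap []
top electrode_fixed []
top electrode_moving []
top cell []
top model tip px [[413.2 238.8]]
scene tip [(0.74, [390.0, 322.0], [786.1, 223.6]), (0.69, [278.0, 147.0], [539.6, -151.5])]
scene gap [(0.29, [271.0, 86.0], [120.9, -538.1])]
scene electrode_fixed [(0.54, [278.0, 187.0], [540.7, -155.6])]
scene electrode_moving [(0.76, [276.0, 184.0], [533.9, -165.0])]
scene cell [(0.87, [276.0, 206.0], [529.9, -171.3])]
scene model tip px [[275.8 148.5]]
```

View pics/v1.png

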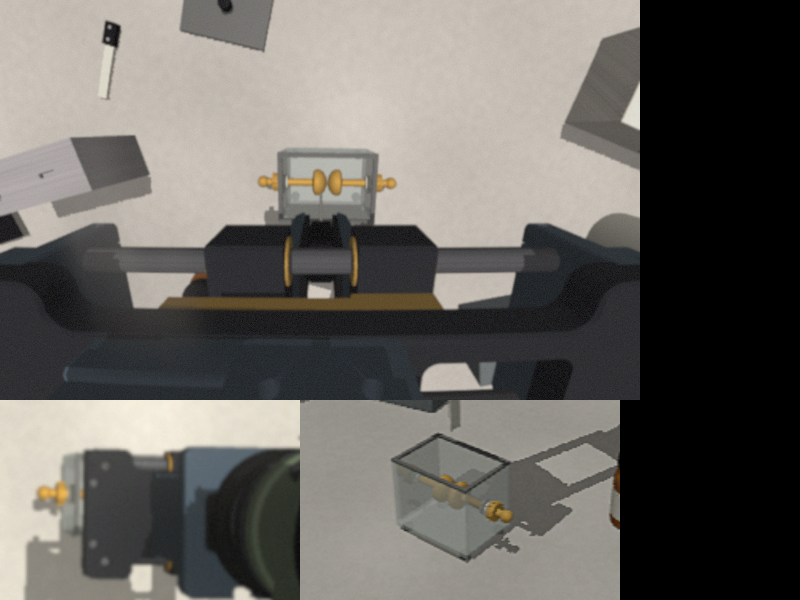

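Wrist: the leaf tip shows at about (321,201), domes are at cols 319 and 335, and the gap is at (327,182). The leaf is therefore a few mm off in +y and −x from the gap. I'll zoom in to quantify it.

```bash
python3 - <<'E'
from h import *
im=cv2.imread('pics/v1_wrist.png');crop(im,265,140,125,90,6,'pics/v1z.png')
a=np.load('v1.npy');C=cam('wrist',(a[0],a[1]))
for u in((326,182),(327,182),(328,182)): print(u,hit(C,u,58).round(1))
for c in ((279,151),(376,152),(374,220),(280,220)): print(c,hit(C,c,104).round(1))
for y in(-152,-156,-160): print(y,proj(C,[547,y,58]),proj(cam('top'),[547,y,58]),proj(cam('scene'),[547,y,58]))
T=cam('top');b=cv2.imread('pics/top0.png').astype(int)
g=(b[:,:,2]-b[:,:,0]); 
for r in(230,237,243): print(r,g[r,385:425].tolist())
E
```

```text
(326, 182) [ 546.9 -160.3   58. ]
(327, 182) [ 546.9 -161.7   58. ]
(328, 182) [ 546.9 -163.1   58. ]
(279, 151) [ 591.6 -104.4  104. ]
(376, 152) [ 591.5 -217.   104. ]
(374, 220) [ 508.5 -219.3  104. ]
(280, 220) [ 507.4 -103.3  104. ]
-152 [[319.86838384 181.84754737]] [[400.17098099 235.98490833]] [[276.99131491 189.16648671]]
-156 [[322.8118206  181.87517661]] [[402.37480988 236.04133245]] [[275.46047938 188.49386082]]
-160 [[325.75514929 181.90298122]] [[404.57777633 236.09761643]] [[273.93640692 187.82415463]]
230 [4, 4, 3, 4, 4, 4, 4, 7, 12, 22, 38, 50, 58, 61, 59, 55, 39, 21, 10, 5, 7, 12, 23, 38, 46, 52, 56, 59, 58, 49, 28, 11, 5, 4, 5, 5, 4, 4, 4, 5]
237 [68, 68, 69, 69, 70, 70, 69, 68, 57, 41, 41, 53, 67, 73, 75, 68, 65, 57, 48, 36, 33, 37, 43, 48, 55, 61, 65, 71, 73, 73, 70, 65, 67, 71, 73, 72, 73, 73, 73, 72]
243 [5, 4, 4, 3, 5, 5, 5, 8, 12, 21, 34, 45, 53, 54, 52, 48, 34, 19, 9, 6, 7, 15, 27, 37, 45, 50, 53, 55, 56, 50, 30, 13, 5, 5, 3, 4, 3, 4, 4, 4]
```

View pics/v1z.png

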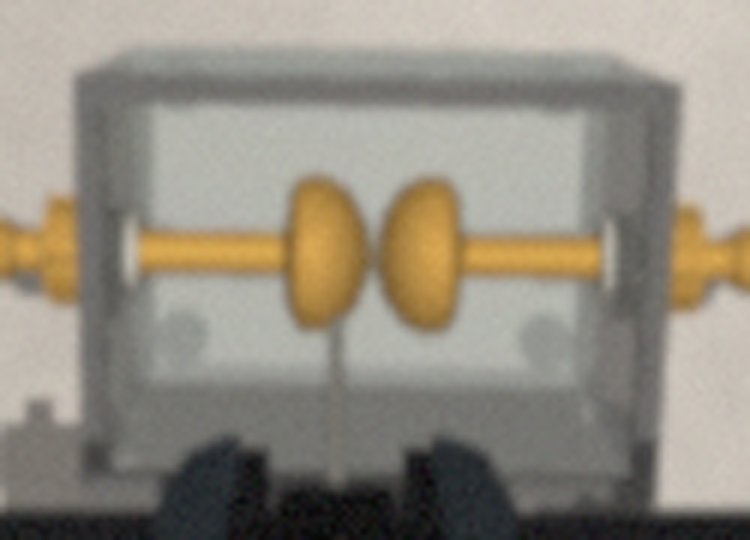

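Gap at ≈ (547,−161.3), seen consistently by wrist, top and rim centre. The leaf is at ≈ (542.3,−153.4). I shift +4.5,−8 and lower until the tip is just above the domes.

Call:
drive_tool(
  plan=[
    [0, 0, 0, 4.5, -8, 0, 8],
    [0, 0, 0, 4.5, -8, 0, 8],
    [0, 0, 0, 4.5, -8, -12, 8],
    [0, 0, 0, 4.5, -8, -30, 8],
    [0, 0, 0, 4.5, -8, -50, 8],
    [0, 0, 0, 4.5, -8, -64, 8],
    [0, 0, 0, 4.5, -8, -68, 8],
    [0, 0, 0, 4.5, -8, -68, 8],
    [0, 0, 0, 4.5, -8, -68, 8],
  ],
)

```text
time_s: 8.82
ee_pos: [551.5, -161.2, 191.4]
ee_rot: [-169.7, 89.9, 100.7]
force: [0.6, -0.3, -0.3]
gripper_width: 13.8
```

```bash
python3 look.py v2|grep -v top
python3 - <<'E'
from h import *
a=cv2.imread('pics/v2_wrist.png')[110:230,245:405];s=cv2.imread('pics/v2_scene.png')[130:250,220:340]
o=np.hstack([cv2.resize(a,None,fx=3,fy=3,interpolation=2),cv2.resize(s,None,fx=3,fy=3,interpolation=2)]);cv2.imwrite('pics/v2.png',o[:,:800])
E
```

```text
t 8.825 pos [ 551.5 -161.2  191.4] jaw -89.6 down [-0.     0.002 -1.   ] F [ 0.6 -0.3 -0.3] w 13.8
wrist tip [(0.59, [57.0, 99.0], [652.1, 102.6]), (0.44, [323.0, 205.0], [544.5, -164.1])]
wrist gap [(0.76, [318.0, 200.0], [544.7, -159.1])]
wrist electrode_fixed [(0.78, [322.0, 201.0], [542.8, -163.0])]
wrist electrode_moving [(0.64, [319.0, 198.0], [546.7, -159.4]), (0.3, [203.0, 289.0], [428.1, -16.1])]
wrist cell [(0.67, [319.0, 190.0], [543.8, -160.2])]
wrist model tip px [[319.9 198.9]]
scene tip [(0.89, [391.0, 321.0], [729.1, 202.2]), (0.75, [276.0, 177.0], [543.3, -155.6])]
scene gap [(0.56, [275.0, 188.0], [547.5, -157.7])]
scene electrode_fixed []
scene electrode_moving [(0.47, [274.0, 187.0], [543.8, -161.6])]
scene cell [(0.88, [277.0, 208.0], [536.9, -163.3])]
scene model tip px [[271.7 178.2]]
```

View pics/v2.png

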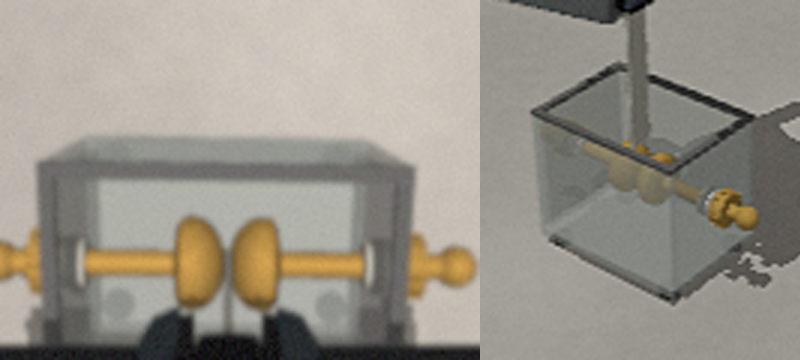

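The leaf is centred in the gap (col 229 of the crop) and its tip hangs between the dome tops. I'm going in slowly.

Call:
drive_tool(
  plan=[
    [0, 0, 0, 1, 0, -4, 8],
    [0, 0, 0, 1, 0, -8, 8],
    [0, 0, 0, 1, 0, -12, 8],
    [0, 0, 0, 1, 0, -15, 8],
    [0, 0, 0, 1, 0, -17, 8],
    [0, 0, 0, 1, 0, -19, 8],
    [0, 0, 0, 1, 0, -21, 8],
    [0, 0, 0, 1, 0, -23, 8],
    [0, 0, 0, 1, 0, -25, 8],
    [0, 0, 0, 1, 0, -27, 8],
  ],
)

```text
time_s: 10.98
ee_pos: [553.4, -161.4, 165.6]
ee_rot: [109.9, 89.8, 20.3]
force: [-0.7, -0.4, 7.3]
gripper_width: 13.8
```

Call:
drive_tool(
  plan=[
    [0, 0, 0, -1, 0, -2, 8],
    [0, 0, 0, -1, 0, -4, 8],
    [0, 0, 0, -1, 0, -6, 8],
    [0, 0, 0, -1, 0, -9, 8],
    [0, 0, 0, -1, 0, -12, 8],
    [0, 0, 0, -1, 0, -15, 8],
    [0, 0, 0, -1, 0, -18, 8],
    [0, 0, 0, -1, 0, -21, 8],
    [0, 0, 0, -1, 0, -21, 8],
  ],
)

```text
time_s: 12.1
ee_pos: [554.1, -161.5, 145.8]
ee_rot: [92.3, 89.6, 2.7]
force: [2.3, 1.5, 4.2]
gripper_width: 13.7
```

```bash
python3 look.py v3|grep -v top
python3 - <<'E'
from h import *
a=cv2.imread('pics/v3_wrist.png')[110:230,245:405];s=cv2.imread('pics/v3_scene.png')[130:250,220:340]
o=np.hstack([cv2.resize(a,None,fx=3,fy=3,interpolation=2),cv2.resize(s,None,fx=3,fy=3,interpolation=2)]);cv2.imwrite('pics/v3.png',o[:,:800])
E
```

```text
t 12.1 pos [ 554.1 -161.5  145.8] jaw -89.6 down [ 0.007  0.    -1.   ] F [2.3 1.5 4.2] w 13.7
wrist tip [(0.65, [320.0, 202.0], [551.6, -161.9]), (0.55, [22.0, 100.0], [656.4, 142.1])]
wrist gap [(0.64, [318.0, 213.0], [546.2, -159.2])]
wrist electrode_fixed [(0.78, [318.0, 212.0], [546.6, -159.5]), (0.29, [321.0, 197.0], [562.3, -162.1])]
wrist electrode_moving []
wrist cell [(0.82, [318.0, 200.0], [545.0, -159.3])]
wrist model tip px [[319.9 198.9]]
scene tip [(0.58, [393.0, 318.0], [683.3, 186.0])]
scene gap [(0.82, [274.0, 191.0], [554.2, -152.9])]
scene electrode_fixed []
scene electrode_moving []
scene cell [(0.76, [275.0, 207.0], [535.4, -168.4])]
scene model tip px [[271.2 198.1]]
```

View pics/v3.png

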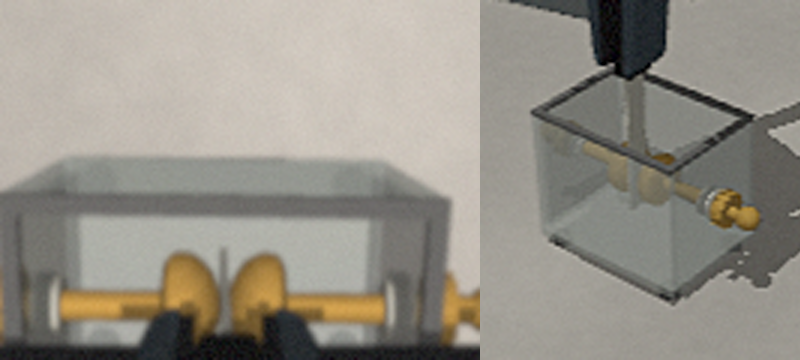

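The leaf is through the gap with its tip at z ≈ 37 and a drag of 4 N. It sits at x ≈ +4 from centre, so I correct x while sinking a further ~10 mm.

Call:
drive_tool(
  plan=[
    [0, 0, 0, -0.5, 0, -1, 8],
    [0, 0, 0, -1, 0, -2, 8],
    [0, 0, 0, -2, 0, -3.5, 8],
    [0, 0, 0, -3, 0, -5, 8],
    [0, 0, 0, -4, 0, -6.5, 8],
    [0, 0, 0, -5, 0, -8, 8],
    [0, 0, 0, -5, 0, -9, 8],
    [0, 0, 0, -5, 0, -9, 8],
    [0, 0, 0, -5, 0, -9, 8],
  ],
)

```text
time_s: 14.12
ee_pos: [550.8, -161.7, 138.0]
ee_rot: [87.7, 89.3, -1.9]
force: [2.2, 0.9, 6.5]
gripper_width: 13.8
```

```bash
python3 look.py v4|grep -v top
python3 - <<'E'
from h import *
for n in('v3','v4'):
  a=np.load(n+'.npy');C=cam('wrist',(a[0],a[1]))
  print(n,[hit(C,u,z).round(1) for u,z in (((320,192.3),36.6),((320,192.3),28))])
a=cv2.imread('pics/v4_wrist.png')[110:230,245:405];s=cv2.imread('pics/v4_scene.png')[130:250,220:340]
o=np.hstack([cv2.resize(a,None,fx=3,fy=3,interpolation=2),cv2.resize(s,None,fx=3,fy=3,interpolation=2)]);cv2.imwrite('pics/v4.png',o[:,:800])
E
```

```text
t 14.125 pos [ 550.8 -161.7  138. ] jaw -89.6 down [ 0.011 -0.    -1.   ] F [2.2 0.9 6.5] w 13.8
wrist tip [(0.66, [14.0, 96.0], [657.0, 149.7]), (0.43, [320.0, 201.0], [549.8, -162.0])]
wrist gap [(0.76, [316.0, 212.0], [546.6, -158.5])]
wrist electrode_fixed [(0.89, [320.0, 213.0], [545.5, -161.7])]
wrist electrode_moving [(0.87, [316.0, 209.0], [549.1, -158.4])]
wrist cell [(0.8, [319.0, 197.0], [547.7, -161.2]), (0.72, [319.0, 213.0], [528.3, -161.3])]
wrist model tip px [[320.  198.9]]
scene tip [(0.78, [393.0, 318.0], [677.0, 184.1]), (0.21, [270.0, 188.0], [518.1, -197.4])]
scene gap [(0.72, [276.0, 190.0], [549.9, -150.8]), (0.3, [386.0, 204.0], [458.7, 45.6])]
scene electrode_fixed []
scene electrode_moving []
scene cell [(0.75, [274.0, 210.0], [546.0, -163.9])]
scene model tip px [[272.1 200.6]]
v3 [array([ 561.9, -161.5,   36.6]), array([ 560.1, -161.5,   28. ])]
v4 [array([ 560.7, -161.8,   36.6]), array([ 558.9, -161.8,   28. ])]
```

View pics/v4.png

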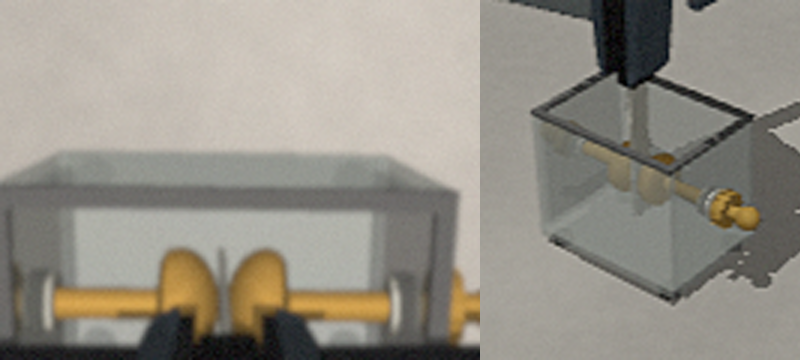

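The tip is at z ≈ 29 and about +3 mm in x. The cell rim corners in the scene view haven't moved. One last small nudge toward centre, then settle.

Call:
drive_tool(
  plan=[
    [0, 0, 0, -2, 0, -1.5, 8],
    [0, 0, 0, -3, 0, -2, 8],
    [0, 0, 0, -4, 0, -2.5, 8],
    [0, 0, 0, -4, 0, -2.5, 8],
    [0, 0, 0, -4, 0, -2.5, 8],
    [0, 0, 0, -4, 0, -2.5, 8],
    [0, 0, 0, -4, 0, -2.5, 8],
    [0, 0, 0, -4, 0, -2.5, 8],
  ],
)

```text
time_s: 16.02
ee_pos: [549.4, -162.0, 136.9]
ee_rot: [85.7, 89.0, -4.0]
force: [4.0, 0.5, 5.0]
gripper_width: 13.8
```

```bash
python3 look.py v5|grep -v top
python3 - <<'E'
from h import *
a=np.load('v5.npy');C=cam('wrist',(a[0],a[1]))
print(hit(C,(320,192.3),27).round(1), state()['qvel'].round(2))
a=cv2.imread('pics/v5_wrist.png')[110:230,245:405];s=cv2.imread('pics/v5_scene.png')[130:250,220:340]
o=np.hstack([cv2.resize(a,None,fx=3,fy=3,interpolation=2),cv2.resize(s,None,fx=3,fy=3,interpolation=2)]);cv2.imwrite('pics/v5.png',o[:,:800])
for x in (cv2.imread('pics/scene0.png'),cv2.imread('pics/v5_scene.png')):
  pass
d=cv2.absdiff(cv2.imread('pics/v2_scene.png'),cv2.imread('pics/v5_scene.png')).max(2)
for n,(x,y,w,h) in dict(bottle=(370,155,35,60),key=(470,225,30,25),cover=(200,275,95,75),cellbase=(240,205,65,25)).items(): print(n,d[y:y+h,x:x+w].mean().round(1))
E
```

```text
t 16.025 pos [ 549.4 -162.   136.9] jaw -89.6 down [ 0.018 -0.001 -1.   ] F [4.  0.5 5. ] w 13.8
wrist tip [(0.86, [16.0, 94.0], [659.2, 147.3])]
wrist gap [(0.9, [315.0, 209.0], [548.4, -157.3])]
wrist electrode_fixed [(0.8, [320.0, 213.0], [544.4, -162.1]), (0.63, [322.0, 238.0], [520.2, -164.3])]
wrist electrode_moving [(0.78, [318.0, 211.0], [546.4, -160.2])]
wrist cell [(0.83, [321.0, 198.0], [546.0, -163.8])]
wrist model tip px [[320.  198.9]]
scene tip [(0.87, [390.0, 321.0], [684.8, 183.2])]
scene gap [(0.58, [273.0, 189.0], [551.6, -158.9])]
scene electrode_fixed []
scene electrode_moving []
scene cell [(0.93, [274.0, 211.0], [548.6, -161.5])]
scene model tip px [[272.2 200.8]]
[ 558.3 -162.1   27. ] [-0.05 -0.14  0.01 -0.01  0.01  0.01]
bottle 5.5
key 5.4
cover 3.6
cellbase 3.5
```

View pics/v5.png

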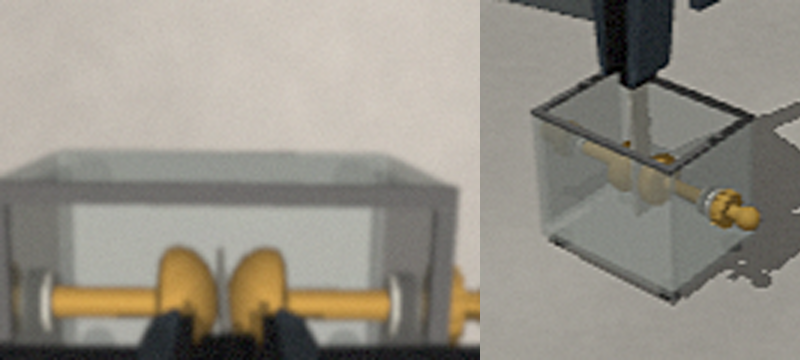

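```bash
python3 -c "
from h import *
s=state();print(s['time_s'],s['ee_pos'],s['force'],s['gripper_width']);print(env.job_done())"
```

```text
16.925 [ 549.4520658  -162.00307616  136.96735356] [4.68269376 0.28771536 5.43385743] 13.982804345270162
the job is handed in; nothing more can be done
None
```

I took the larger gauge from the stand, turned it square to the cell and slid its leaf down between the domes. I handed the job in at 16.9 s, still holding it; no verdict was reported.

**Last checks**
- **Depth:** the tip is about 28 mm above the cell's underside, below the domes and clear of the floor. This is worked out from the tool height, assuming the gauge did not slip in the fingers, and the scene view agrees.
- **Centring:** the tip is about 2 mm off centre in x, good to 2–3 mm.
- **Attitude and motion:** the tool is tilted 0.018 rad and the joints were at rest. It was square to the cell within about 1°.
- **Forces:** the gauge drags at about 5 N upward, and entry showed about 7 N. I could not read the force on each electrode separately; the pictures show the leaf between both faces.
- **Surroundings:** the scene pictures show no movement of the cell, key, bottle or cover between the start of insertion and the end.

**What disagreed or did not come off**
- The cameras and networks differed by up to a few mm on the gap position (x from 544 to 552). I went with the wrist and top views.
- My last sideways nudge mostly stuck on friction, leaving a side force of about 4 to 5 N in x.
- The look-alike gauge stood free in the first picture. It was lying flat in the wrist picture before I grasped anything, and I never touched it.

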